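Snap the shade onto the table lamp

TASK

Get the party table's lamp ready: lift the loose lampshade by its handle, set it over the two spring hooks on the lamp and press it gently straight down until both sides have clicked and it sits fully home and level, then let go. Do not force the hooks (push with no more than 3.5 kg) and do not disturb the tableware around it.

Things in the scene. Friction and masses are not known exactly. Their poses are not given: they have to be found in the camera images.
- lamp: Brass lamp without shade, fixed, any yaw. Origin: centre of its underside, z up. Foot 100 mm across, 12 high; round head 72 mm across on a stiff telescoping stem: its flat top (seat) is 70 to 77 mm above the table, set anew each time, so find it by feel; it does not sink when pushed. Two steel snap hooks, 12 mm wide in x, stand on the seat at y = +22 and -22 mm, x = 0.
- hook_left (a joint): Bend of the hook at the lamp's +y side, rad: 0 = upright and relaxed, positive = bent inward, about 0.12 while the plate passes the barb. It pivots 20 mm below the seat, so 0.1 rad moves the barb about 2.7 mm. Sprung steel tongue, 0.65 N m/rad.
- hook_right (a joint): The same for the hook at the lamp's -y side. Barbs of both: tips 17.3 mm above the seat at |y| 20 to 22.5 mm, sloping outward to |y| = 28.3 mm at 7.1 mm above the seat, catch 5.3 mm above it: the hook springs back only in the last millimetre before the plate meets the seat, which is a hard stop.
- shade: Loose cream lampshade, 80 to 170 g, standing on its wide rim. Origin: centre of the rim's underside, z up. Open cone skirt 128 mm across at the rim, 94 mm at the top, 40 mm high, 3 mm wall. A bridge plate crosses its top; above that runs a handle bar along the shade's y.
- shade_bridge (a point): Centre of the underside of the bridge plate, 34 mm above the shade's origin; axes as the shade's. Plate: 36 mm along x, 90 along y, 5 thick, with a window 17 mm along x by 51 mm along y in its middle that goes over both hooks, either way round. It meets the barbs about 12 mm above the seat; the push then peaks (6 to 14 N), drops to a few N, and rises hard at the seat.
- shade_handle (a point): Middle of the handle bar, the place to grip, fingers closing along the shade's x; 90 mm above the rim, 56 mm above shade_bridge. Bar 10 mm wide in x, 12 mm high, 86 mm long in y, on two 8 mm posts at y = +38 and -38 mm.
- tumbler: Loose green glass tumbler, 72 mm across, 95 mm high; origin under its centre. Leave alone.
- cup: Loose pale pink cup, 80 mm across, 62 mm high; origin under its centre. Leave alone.
- spoon: Loose brass spoon 160 mm long, lying between lamp and shade. Leave alone.
Things that resemble listed ones, but are neither listed nor needed, are in the scene too. What is shaped like the shade but red is not meant.

How it is judged:
By the outcome, as a careful person would: the job done as asked, in the order asked, and still so for the second after the job is handed in, with the robot touching nothing.
It also fails if it takes over 67 s, if anything falls off the work surface, if the arm or the gripper's body presses on something with over 40 N, if the wrist force passes 120 N, or if a joint passes its speed limit or range.

ROBOT

A 7-joint arm with a two-finger parallel gripper is mounted at the origin on the work surface. World frame = base frame: x ahead of the robot, y to its left, z up, the work surface at z = 0. Lengths are in m, angles in rad, forces in N, time in s.
With the tool pointing down it reaches from about 0.4 to 0.875 m from the base axis. Payload 6.5 kg.
Tool frame: the origin (TCP) lies on the front face of the gripper's body, between the roots of the fingers; the fingertips stand 64 mm ahead of it and the grasp point (between the pads) lies 45 mm ahead of it (robot.grip_point_offset is the distance from the TCP to the grasp point, in m); z points along the fingers, y is the line along which they close (so a half turn about z gives the same grasp; the last joint's range is limited). The gripper opens to 88 mm and grips with 3 to 60 N. Pads are 18 mm wide; open, the fingers measure 123 mm over their backs; the gripper's body (75 mm by 187 mm) begins 45 mm behind the grasp point.
Start: joints at [-1.309, 0.536, -0.004, 1.538, 0.003, 1.067, -0.071], TCP at [0.209, 0.615, 0.303] pointing down, gripper open.
Joint ranges: [-2.7, 2.7], [-0.37, 2.16], [-1.27, 1.26], [0.24, 2.4], [-1.31, 4.45], [0.19, 1.91], [-2.76, 2.76]. Speed limits (rad/s): [2.39, 2.39, 3.14, 3.14, 3.14, 3.14, 3.14].

INTERFACE

Orientations are given as a unit quaternion [w, x, y, z].
In Python, from cell import telemetry, optics, robot gives the robot as it stands. The module is installed in compiled form; this text tells all that it offers.
- The arm moves only by the shell command python3 -m crank 'ROWS' [FORCE]. ROWS is JSON, one flat list of numbers, 7 for each row, row after row: the opening, from 0 (shut) to 1 (fully open), then the shift along the tool's x, y, z in m, then the turn, a rotation vector about the tool's x, y, z in degrees. A call has 1 to 20 rows; each row is the pose to reach, as a shift and turn from the pose commanded when the call began, along the tool's axes at that moment; what a row does not reach only later rows make up. A row lasts 1/10 s, in which the tool goes at most 50 mm and 8.59 degrees, less where a joint would pass 70% of its speed; a pose out of reach is approached as far as the arm can. A call with a gripper value outside its range is refused whole. The fingers move at their own pace and stop on an object; FORCE is the grip in N (left out, the last holds). Time passes only in rows, so rows that repeat a pose let the fingers close. It gives the time, the measured TCP pose, the force, the opening and the grip force at its end, in the units of the state.
- telemetry.sense(): the state, without advancing time (a new reading comes with each control period).
- optics.camera(name): name is "scene" or "top" or "wrist"; returns (picture, depth): 480x640x3 uint8, red, green, blue; 480x640 float32, m along the optical axis (not along the pixel's ray), 0 where there is no reading.
- optics.get_calibration(name): a dict with "mtx" (3x3 intrinsics, pixels), "dist" ([k1, k2, p1, p2, k3] as OpenCV has them; the pictures are not rectified), "origin" and "orientation" of the camera in the world. Camera axes: x right, y down, z forward; pixel columns grow to the right and rows downward; lengths in m; the calibration is good to about 2 mm. A picture is of the moment at which its call begins: read the wrist's pose just before it. get_calibration takes no time and is no camera call; for the wrist camera it gives the pose at the moment of the call.
- robot.hand_in(): hands the job in; it is judged then, once.
Trained networks look in the newest picture that a camera, given by its name, has taken for a name from the list of things; names that differ only in an ending like _2 or _b are one class to them, and where a whole thing is asked for, a point or a joint stands for the part that bears it (a point fixed in the world has none). Each returns a list of dicts, best first, with "p" (0 to 1); they miss things now and then, are a little off and sometimes report something else, mostly with a low value. They report only what shows in the picture. A call takes as long as a camera call. They do not tell look-alikes from the thing itself.
- optics.regions_of(camera, label): "region" (480x640 bool, what is visible of it).
- optics.landmark_of(camera, label): "location" ([x, y, z] in m, in world coordinates, good to about 4 mm: a listed point, or the origin of a listed thing).
The state is a dict: "t": time; "joint_pos": joint angles; "joint_velocities": joint speeds; "joint_torque": joint torques, N m; "position": TCP position; "ee_rot": TCP orientation; "force": force on the tool from outside, world axes, zero at the start; "wrist_torque": the same for the moment, N m; "opening": finger opening in m; "finger_force": force on a finger pad.
Only numpy, scipy, OpenCV 4.12 (cv2) and the standard library are available. Lean on these libraries where they do the work, as an engineer would, in place of code of your own. Each camera call takes 0.05 s, during which the arm holds its last target. There are 200 camera calls.

## Working session

There is one attempt and no reset: what is moved stays moved. The work goes in short steps, Python scripts to look and compute and a shell command to move; the robot and the scene stay as the last step left them, time stands still between calls to the robot, and variables do not carry over. Pictures are saved under pics/ and viewed, at most 10 in all, crops included, and the job is handed in when it is done.

```bash
mkdir -p pics; python3 - <<'E'
from cell import telemetry, optics, robot
import cv2, numpy as np
s=telemetry.sense(); print({k:np.round(v,4).tolist() for k,v in s.items()}, robot.grip_point_offset)
ims=[]
for c in ["scene","top"]:
    p,d=optics.camera(c); cv2.imwrite(f"pics/{c}0.png",p[:,:,::-1])
    for l in ["lamp","shade","shade_bridge","shade_handle","tumbler","cup","spoon"]:
        print(c,l,[(round(r["p"],2),np.round(r["location"],4).tolist()) for r in optics.landmark_of(c,l)])
    k=optics.get_calibration(c);print(k["origin"],k["orientation"],k["mtx"],k["dist"])
E
```

```text
{'t': 0.0, 'joint_pos': [-1.3092, 0.5372, -0.0044, 1.5389, 0.0026, 1.0673, -0.0712], 'joint_velocities': [-0.0003, -0.0011, 0.0013, -0.0014, -0.0034, 0.0021, -0.0005], 'joint_torque': [0.0003, -57.0999, 0.9909, -25.1588, -0.0562, 0.0182, 0.0001], 'position': [0.2091, 0.6149, 0.3018], 'ee_rot': [-0.0001, 0.1631, 0.9866, -0.0009], 'force': [0.1665, -0.0677, -0.5631], 'wrist_torque': [0.0176, 0.0097, -0.0547], 'finger_force': 0.0, 'opening': 0.0884} 0.0453
scene lamp [(0.9, [0.5149, 0.2289, 0.0028])]
scene shade [(0.69, [0.584, -0.5539, 0.0007]), (0.65, [0.591, -0.159, -0.0])]
scene shade_bridge [(0.89, [0.584, -0.5544, 0.0298]), (0.64, [0.5926, -0.1602, 0.0345])]
scene shade_handle [(0.98, [0.5877, -0.5589, 0.0879]), (0.72, [0.5946, -0.1591, 0.0887])]
scene tumbler [(0.59, [0.7632, 0.0691, 0.0005]), (0.42, [0.5131, 0.2255, 0.0009])]
scene cup [(0.98, [0.7504, -0.1441, 0.0049])]
scene spoon [(0.76, [0.4979, -0.0046, 0.001])]
[1.23946083 0.06559671 1.14703951] [-0.15756185  0.53271259  0.80008363 -0.22640172] [[504.51709131   0.         310.29192621]
 [  0.         504.51709131 237.69520666]
 [  0.           0.           1.        ]] [0.03437914 0.         0.         0.         0.        ]
top lamp [(0.76, [0.5124, 0.2264, 0.003])]
top shade [(0.89, [0.5888, -0.5573, 0.0028]), (0.81, [0.592, -0.1579, -0.001])]
top shade_bridge [(0.66, [0.5813, -0.5543, 0.0356]), (0.61, [0.5874, -0.1537, 0.0359])]
top shade_handle [(0.74, [0.5875, -0.5587, 0.0962]), (0.68, [0.5879, -0.1562, 0.0934])]
top tumbler [(0.93, [0.7617, 0.0668, -0.0019])]
top cup [(0.74, [0.5015, -0.0046, -0.0028]), (0.73, [0.7521, -0.1437, 0.001])]
top spoon [(0.88, [0.4996, -0.0028, -0.0026])]
[ 0.54570154 -0.16037673  1.10853083] [-0.02906414  0.70878097 -0.70413116  0.03137067] [[447.04201891   0.         313.44108888]
 [  0.         447.04201891 235.00417585]
 [  0.           0.           1.        ]] [0.03704588 0.         0.         0.         0.        ]
```

View pics/top0.png

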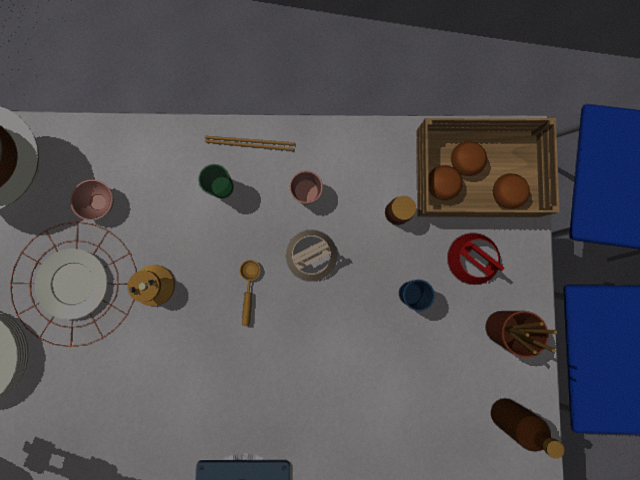

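View pics/scene0.png

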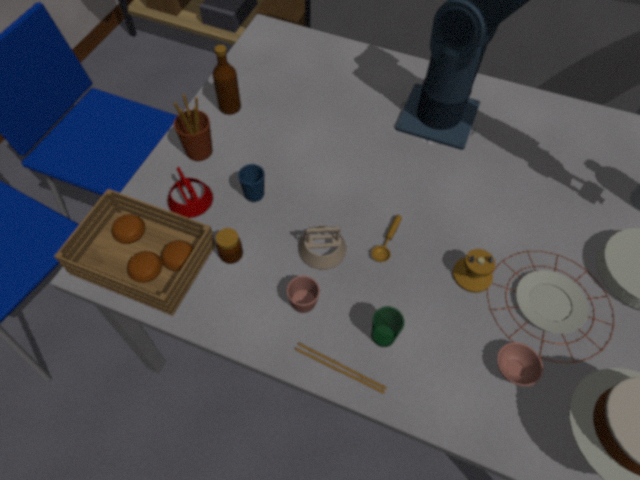

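The top view shows the cream shade at about (313,255), its handle running roughly from (292,262) to (328,243). The lamp is at (150,287), with two dark hooks at about (132,290) and (155,283). The red look-alike is at (475,258) and the spoon at (248,290). The scene view agrees.

```bash
cat > h.py <<'E'
from cell import telemetry, optics, robot
import cv2, numpy as np
from scipy.spatial.transform import Rotation as R
def rot(q): return R.from_quat(np.r_[q[1:],q[0]])
def cloud(c, save=None):
    k=optics.get_calibration(c); p,d=optics.camera(c)
    if save: cv2.imwrite(save,p[:,:,::-1])
    v,u=np.mgrid[:480,:640]
    n=cv2.undistortPoints(np.stack([u.ravel(),v.ravel()],1).astype(np.float32)[:,None],np.array(k["mtx"]),np.array(k["dist"]))[:,0]
    P=np.c_[n,np.ones(len(n))]*d.reshape(-1,1)
    W=rot(k["orientation"]).apply(P)+k["origin"]; W[d.ravel()==0]=np.nan
    return p,d,W.reshape(480,640,3),k
def project(X,k):
    r=rot(k["orientation"]).inv(); P=r.apply(np.atleast_2d(X)-k["origin"])
    return cv2.projectPoints(P,np.zeros(3),np.zeros(3),np.array(k["mtx"]),np.array(k["dist"]))[0][:,0]
def plan(target,ydir_deg):
    """shift (tool axes) and turn so TCP is at target, straight down, tool y along ydir (mod 180)"""
    s=telemetry.sense(); r=rot(s["ee_rot"]); M=r.as_matrix()
    best=None
    for a in (ydir_deg,ydir_deg+180):
        y=np.array([np.cos(np.radians(a)),np.sin(np.radians(a)),0]); z=np.array([0,0,-1.]); x=np.cross(y,z)
        v=(r.inv()*R.from_matrix(np.c_[x,y,z])).as_rotvec(degrees=True)
        print("shift",np.round(r.inv().apply(np.array(target)-s["position"]),4),"turn",np.round(v,2),"j7",round(s["joint_pos"][6],3))
def line(P):
    c=P.mean(0); u,sv,vt=np.linalg.svd(P-c,full_matrices=False); return c,np.degrees(np.arctan2(vt[0,1],vt[0,0]))%180,sv
E
python3 - <<'E'
from h import *
p,d,W,k=cloud("top")
near=lambda c,r:np.hypot(W[...,0]-c[0],W[...,1]-c[1])<r
m=near((.59,-.157),.07)&(W[...,2]>.082); P=W[m]; print("handle",m.sum(),line(P[:,:2]),np.percentile(P,[2,98],axis=0))
c=cv2.minAreaRect(P[:,:2].astype(np.float32)*1000);print(c)
m=near((.513,.227),.05)&(W[...,2]>.083); P=W[m]; print("hooks",m.sum(),np.round(P,3).tolist()[:30],line(P[:,:2]))
m=near((.513,.227),.05)&(W[...,2]>.06)&(W[...,2]<.08); P=W[m]; print("head",m.sum(),P.mean(0),np.percentile(P[:,2],[5,50,95]))
for l in("tumbler","cup","spoon"):
    for r in optics.regions_of("top",l)[:2]:
        Q=W[r["region"]];print(l,r["p"],np.nanpercentile(Q,[1,99],axis=0).round(3).tolist())
kw=optics.get_calibration("wrist");s=telemetry.sense();r=rot(s["ee_rot"]).inv()
print("cam in tool",r.apply(kw["origin"]-s["position"]),(r*rot(kw["orientation"])).as_matrix().round(3),kw["mtx"])
plan([.513,.227,.30],0)
E
```

```text
handle 172 (array([ 0.58952026, -0.15797128]), np.float64(117.61857509712361), array([0.32271745, 0.03920577])) [[ 0.56881821 -0.19432579  0.08939922]
 [ 0.60990206 -0.12206228  0.09982374]]
((589.6710205078125, -158.12069702148438), (10.041983604431152, 85.16819763183594), 27.365375518798828)
hooks 43 [[0.529, 0.207, 0.089], [0.529, 0.206, 0.085], [0.529, 0.204, 0.084], [0.527, 0.208, 0.091], [0.527, 0.207, 0.089], [0.527, 0.205, 0.088], [0.526, 0.204, 0.085], [0.524, 0.208, 0.09], [0.524, 0.206, 0.092], [0.524, 0.204, 0.089], [0.524, 0.203, 0.085], [0.524, 0.201, 0.084], [0.524, 0.2, 0.083], [0.522, 0.206, 0.091], [0.522, 0.204, 0.09], [0.522, 0.202, 0.088], [0.522, 0.2, 0.089], [0.522, 0.199, 0.085], [0.52, 0.205, 0.094], [0.52, 0.203, 0.092], [0.52, 0.203, 0.087], [0.52, 0.201, 0.086], [0.518, 0.205, 0.091], [0.518, 0.204, 0.088], [0.518, 0.202, 0.087], [0.517, 0.201, 0.085], [0.513, 0.246, 0.09], [0.513, 0.245, 0.085], [0.511, 0.249, 0.087], [0.511, 0.245, 0.091]] (array([0.51680435, 0.22004428]), np.float64(110.69701885868433), array([0.14226521, 0.02409118]))
head 747 [0.51499225 0.2235594  0.07311914] [0.0685891  0.07330451 0.07701315]
tumbler 0.62 [[0.727, 0.032, 0.001], [0.795, 0.098, 0.098]]
cup 0.84 [[0.716, -0.181, 0.0], [0.789, -0.109, 0.065]]
spoon 0.74 [[0.423, -0.031, -0.0], [0.575, 0.015, 0.023]]
cam in tool [ 0.07029851  0.00032206 -0.0811228 ] [[ 0.001 -0.962 -0.273]
 [ 1.     0.001  0.   ]
 [-0.    -0.273  0.962]] [[334.08799087   0.         323.07922569]
 [  0.         334.08799087 236.6014491 ]
 [  0.           0.           1.        ]]
shift [-0.4126 -0.2699  0.0027] turn [ 0.    0.   71.22] j7 -0.071
shift [-0.4126 -0.2699  0.0027] turn [  -0.      0.   -108.78] j7 -0.071
```

```bash
python3 -m crank '[1,-0.412,-0.27,0.045,0,0,50.5, 1,-0.412,-0.27,0.045,0,0,50.5, 1,-0.412,-0.27,0.045,0,0,50.5, 1,-0.412,-0.27,0.045,0,0,50.5, 1,-0.412,-0.27,0.045,0,0,50.5, 1,-0.412,-0.27,0.045,0,0,50.5, 1,-0.412,-0.27,0.045,0,0,50.5, 1,-0.412,-0.27,0.045,0,0,50.5, 1,-0.412,-0.27,0.045,0,0,50.5, 1,-0.412,-0.27,0.045,0,0,50.5, 1,-0.412,-0.27,0.045,0,0,50.5, 1,-0.412,-0.27,0.045,0,0,50.5, 1,-0.412,-0.27,0.045,0,0,50.5, 1,-0.412,-0.27,0.045,0,0,50.5]'
python3 - <<'E'
from h import *
p,d,W,k=cloud("wrist","pics/w1.png"); np.savez("w1.npz",p=p,W=W)
print([ (r["p"],r["location"]) for r in optics.landmark_of("wrist","lamp")])
m=(np.hypot(W[...,0]-.513,W[...,1]-.227)<.05)&(W[...,2]>.06); z=W[m][:,2]
print(np.histogram(z,bins=np.arange(.06,.1,.002)))
seat=np.median(z[(z>.066)&(z<.08)]);print("seat",seat)
hm=m&(W[...,2]<.1)&(W[...,2]>seat+.006); P=W[hm][:,:2]
q=P[:,1]>.225
for s in (q,~q):
    Q=P[s]; print(len(Q),Q.mean(0),np.median(Q,0),cv2.minAreaRect((Q*1000).astype(np.float32)))
h=m&(W[...,2]<seat+.003)&(W[...,2]>seat-.004)
print(cv2.minEnclosingCircle((W[h][:,:2]*1000).astype(np.float32)))
b=cv2.resize(p[90:390,120:520,::-1],(800,600),interpolation=cv2.INTER_CUBIC);cv2.imwrite("pics/w1c.png",b)
E
```

```text
t: 2.4
position: [0.5115, 0.229, 0.2578]
ee_rot: [-0.0, 0.567, 0.824, 0.0]
force: [-0.4, -0.1, -0.2]
opening: 0.0885
finger_force: 0.0
[(0.8, [0.5169, 0.2299, -0.0018])]
(array([  19,   19,   20,   24,   16, 1122, 3736,  158,   94,  232,   48,
         43,   52,   62,   97,   39,    0,    0,    0,    0]), array([0.06 , 0.062, 0.064, 0.066, 0.068, 0.07 , 0.072, 0.074, 0.076,
       0.078, 0.08 , 0.082, 0.084, 0.086, 0.088, 0.09 , 0.092, 0.094,
       0.096, 0.098, 0.1  ]))
seat 0.07258278264020235
305 [0.51068282 0.24421385] [0.51022943 0.24908617] ((512.6934204101562, 239.1427764892578), (13.772480964660645, 32.956298828125), 20.159027099609375)
181 [0.52317827 0.21019768] [0.52313126 0.20870101] ((521.6356811523438, 214.33506774902344), (12.10713005065918, 26.8770809173584), 23.077655792236328)
((516.5341186523438, 228.01834106445312), 36.071571350097656)
```

View pics/w1c.png

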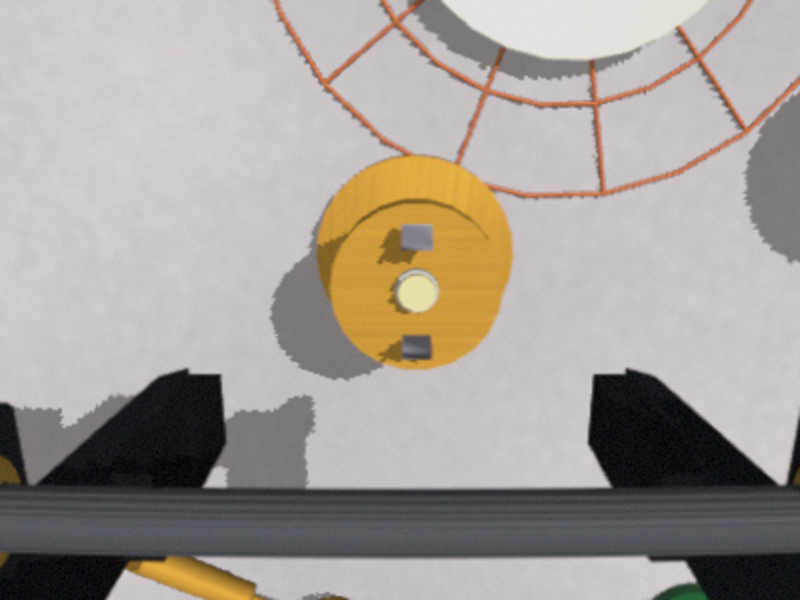

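The wrist crop shows the lamp head, with the two grey hooks at (417,237) and (417,347) and a bulb between them at (417,292). The hook line is nearly vertical in the picture. A wire mat with a plate is beyond the lamp, so I need its height.

```bash
python3 - <<'E'
from h import *
f=np.load("w1.npz"); p,W=f["p"],f["W"]
hsv=cv2.cvtColor(p,cv2.COLOR_RGB2HSV)
m=(np.hypot(W[...,0]-.5165,W[...,1]-.228)<.034)&(W[...,2]>.0775)&(W[...,2]<.1)&(hsv[...,1]<70)
n,l,st,ce=cv2.connectedComponentsWithStats(m.astype(np.uint8))
C=[]
for i in range(1,n):
    if st[i,4]<25: continue
    Q=W[l==i]; r=cv2.minAreaRect((Q[:,:2]*1000).astype(np.float32)); top=Q[Q[:,2]>np.percentile(Q[:,2],70)]
    print(st[i],ce[i].round(1),"mean",Q.mean(0).round(4),"z",np.percentile(Q[:,2],[2,98]).round(4),"rect",np.round(r[0],1),np.round(r[1],1),round(r[2],1),"topmean",top.mean(0).round(4)); C.append(Q)
far=(W[...,2]>.008)&(W[...,2]<.2)&(np.hypot(W[...,0]-.5165,W[...,1]-.228)>.055)&(np.hypot(W[...,0]-.5165,W[...,1]-.228)<.16)
for a in range(55,160,15):
    q=far&(np.abs(np.hypot(W[...,0]-.5165,W[...,1]-.228)*1000-a)<7.5); print(a,q.sum(),np.percentile(W[q][:,2],[50,99]).round(3) if q.sum() else "", W[q].mean(0).round(3) if q.sum() else "")
s=telemetry.sense();M=rot(s["ee_rot"]).as_matrix();print("xdir",np.degrees(np.arctan2(M[1,0],M[0,0])),"ydir",np.degrees(np.arctan2(M[1,1],M[0,1])))
plan([.5895,-.158,.25],27.5)
E
```

```text
[321 202  15  13 195] [328. 208.] mean [0.5075 0.2507 0.0859] z [0.0796 0.0908] rect [507.5 250.6] [10.9  7.9] 20.3 topmean [0.5084 0.2481 0.0898]
[320 228  18  17 185] [328.6 236.4] mean [0.5169 0.2278 0.0786] z [0.0776 0.0798] rect [516.8 228. ] [13.8 13.9] 22.0 topmean [0.5173 0.229  0.0793]
[321 259  14  11 134] [327.5 264. ] mean [0.5236 0.2079 0.0861] z [0.0779 0.0908] rect [524.6 205.6] [10.8  8.2] 21.1 topmean [0.5233 0.2079 0.09  ]
55 92 [0.197 0.2  ] [0.459 0.22  0.197]
70 0  
85 0  
100 0  
115 840 [0.014 0.017] [0.518 0.344 0.014]
130 1655 [0.011 0.016] [0.518 0.356 0.012]
145 1549 [0.01  0.016] [0.518 0.367 0.011]
xdir 110.86303122682244 ydir 20.863029118139067
shift [-0.3889 -0.065   0.0076] turn [ 0.01 -0.03 -6.64] j7 0.008
shift [-0.3889 -0.065   0.0076] turn [-5.0000e-02 -1.0000e-02  1.7336e+02] j7 0.008
```

```bash
python3 -m crank '[1,-0.389,-0.065,-0.015,0,0,-6.6, 1,-0.389,-0.065,-0.015,0,0,-6.6, 1,-0.389,-0.065,-0.015,0,0,-6.6, 1,-0.389,-0.065,-0.015,0,0,-6.6, 1,-0.389,-0.065,-0.015,0,0,-6.6, 1,-0.389,-0.065,-0.015,0,0,-6.6, 1,-0.389,-0.065,-0.015,0,0,-6.6, 1,-0.389,-0.065,-0.015,0,0,-6.6, 1,-0.389,-0.065,-0.015,0,0,-6.6, 1,-0.389,-0.065,-0.015,0,0,-6.6, 1,-0.389,-0.065,-0.015,0,0,-6.6, 1,-0.389,-0.065,-0.015,0,0,-6.6]'
python3 - <<'E'
from h import *
p,d,W,k=cloud("wrist","pics/w2.png"); np.savez("w2.npz",p=p,W=W)
m=(np.hypot(W[...,0]-.59,W[...,1]+.158)<.07)&(W[...,2]>.084)&(W[...,2]<.12); P=W[m]
print(m.sum(),np.percentile(P[:,2],[5,50,95]),line(P[:,:2])[:2],cv2.minAreaRect((P[:,:2]*1000).astype(np.float32)))
m2=(np.hypot(W[...,0]-.59,W[...,1]+.158)<.08)&(W[...,2]>.005)&(W[...,2]<.084); Q=W[m2]; print("shade body",cv2.minEnclosingCircle((Q[:,:2]*1000).astype(np.float32)),np.percentile(Q[:,2],[2,98]))
for r in (.075,.09,.11,.13):
    q=(np.abs(np.hypot(W[...,0]-.59,W[...,1]+.158)-r)<.008)&(W[...,2]>.008)&(W[...,2]<.18);print(r,q.sum(),W[q].mean(0) if q.sum() else "")
E
```

```text
t: 3.7
position: [0.5894, -0.1573, 0.2726]
ee_rot: [-0.0, 0.519, 0.855, 0.0]
force: [0.9, -0.0, 0.1]
opening: 0.0881
finger_force: 0.0
1317 [0.09309258 0.09488155 0.09606614] (array([ 0.59063349, -0.15396162]), np.float64(117.39846404082425)) ((591.8209228515625, -155.83514404296875), (9.918930053710938, 85.86703491210938), 27.43269157409668)
shade body ((591.7814331054688, -156.0331573486328), 63.65467071533203) [0.00632114 0.03985351]
0.075 0 
0.09 0 
0.11 0 
0.13 925 [ 0.69099986 -0.11854613  0.03559873]
```

View pics/w2.png

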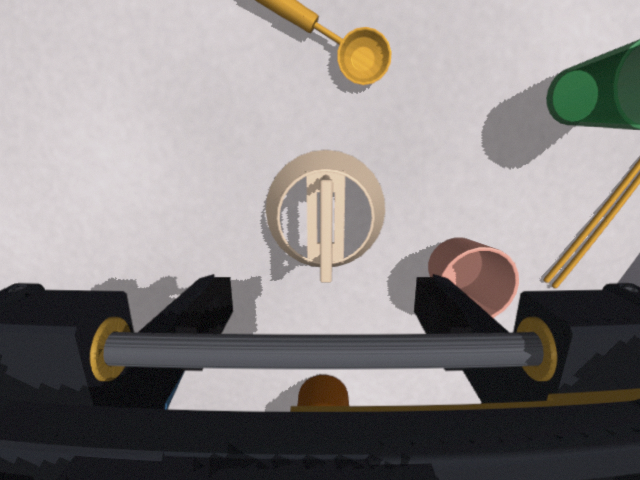

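The wrist view shows the cream shade centred at (325,210), its handle bar running vertically from (326,180) to (326,282). The fingers sit either side with clear room to the cup at (475,275). The surrounding area is free.

```bash
python3 - <<'E'
from h import *
plan([.5918,-.1559,.135],27.4)
E
```

```text
shift [0.0003 0.0028 0.1377] turn [ 0.02 -0.05  0.09] j7 0.839
shift [0.0003 0.0028 0.1377] turn [ 7.0000e-02  3.0000e-02 -1.7991e+02] j7 0.839
```

```bash
python3 -m crank '[1,0,0.003,0.04,0,0,0, 1,0,0.003,0.08,0,0,0, 1,0,0.003,0.11,0,0,0, 1,0,0.003,0.13,0,0,0, 1,0,0.003,0.1377,0,0,0, 1,0,0.003,0.1377,0,0,0, 0,0,0.003,0.1377,0,0,0, 0,0,0.003,0.1377,0,0,0, 0,0,0.003,0.1377,0,0,0, 0,0,0.003,0.1377,0,0,0, 0,0,0.003,0.1377,0,0,0, 0,0,0.003,0.1377,0,0,0, 0,0,0.003,0.1377,0,0,0]' 35; python3 - <<'E'
from h import *
s=telemetry.sense(); print(s["position"],s["wrist_torque"],s["force"])
E
```

```text
t: 5.05
position: [0.5919, -0.1583, 0.1351]
ee_rot: [0.0, 0.52, 0.854, 0.0]
force: [-0.1, 0.4, -1.3]
opening: 0.0346
finger_force: 0.0
[ 0.59192221 -0.15833858  0.13506012] [-0.06294033  0.04090362 -0.01751629] [-0.10430362  0.43471275 -1.28646493]
```

```bash
python3 -m crank '[0,0,0,0,0,0,0, 0,0,0,0,0,0,0, 0,0,0,0,0,0,0, 0,0,0,0,0,0,0, 0,0,0,0,0,0,0, 0,0,0,0,0,0,0]'
```

```text
t: 5.65
position: [0.5919, -0.1583, 0.135]
ee_rot: [-0.0, 0.52, 0.854, -0.0]
force: [0.9, 0.3, -0.6]
opening: 0.0095
finger_force: 35.0
```

```bash
python3 -m crank '[0,0,0,-0.01,0,0,0, 0,0,0,-0.03,0,0,0, 0,0,0,-0.06,0,0,0, 0,0,0,-0.09,0,0,0, 0,0,0,-0.11,0,0,0, 0,0,0,-0.125,0,0,0, 0,0,0,-0.125,0,0,0, 0,0,0,-0.125,0,0,0]'; python3 - <<'E'
from h import *
p,d,W,k=cloud("wrist","pics/w3.png"); s=telemetry.sense(); np.savez("w3.npz",p=p,W=W,pos=s["position"],q=s["ee_rot"])
print(s["position"],s["force"],s["wrist_torque"])
T=rot(s["ee_rot"]).inv().apply((W-s["position"]).reshape(-1,3)).reshape(480,640,3)
z=T[...,2]; 
m=(z>.03)&(z<.06)&(abs(T[...,1])<.012)&(abs(T[...,0])<.06); P=T[m]; print("bar",m.sum(),cv2.minAreaRect((P[:,:2]*1000).astype(np.float32)),np.percentile(P,[2,50,98],axis=0).round(4))
m=(z>.085)&(z<.15)&(np.hypot(T[...,0],T[...,1])<.08);P=T[m];print("body",m.sum(),cv2.minEnclosingCircle((P[:,:2]*1000).astype(np.float32)),np.percentile(P,[1,99],axis=0).round(4))
m=(z>.085)&(z<.11)&(np.hypot(T[...,0],T[...,1])<.06);P=T[m];A=np.c_[P[:,:2],np.ones(len(P))];print("top plane",np.linalg.lstsq(A,P[:,2],rcond=None)[0])
E
```

```text
t: 6.45
position: [0.5916, -0.1581, 0.2596]
ee_rot: [-0.0, 0.52, 0.854, -0.0]
force: [-0.1, -0.3, -1.2]
opening: 0.0091
finger_force: 35.0
[ 0.59130604 -0.15806185  0.25895951] [ 0.68736805  0.20103349 -0.78394731] [-0.05161475  0.03033878 -0.0206838 ]
bar 5025 ((2.0418243408203125, 1.1741294860839844), (23.660465240478516, 85.67235565185547), 80.81560516357422) [[-0.0376 -0.0109  0.0325]
 [ 0.0094  0.0004  0.0394]
 [ 0.0443  0.0106  0.0567]]
body 12688 ((2.2858448028564453, 0.5992218255996704), 63.62458419799805) [[-0.0122 -0.0582  0.0943]
 [ 0.0638  0.0595  0.1296]]
top plane [ 0.06884018 -0.00067116  0.09669514]
```

View pics/w3.png

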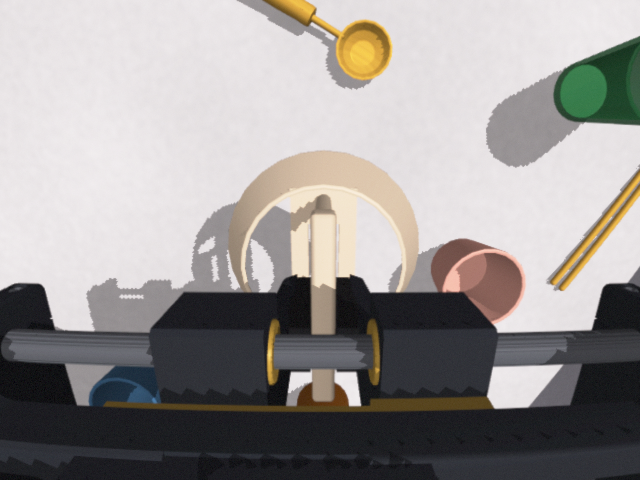

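The shade hangs in the gripper with its bar vertical in the picture, from (323,200) to (323,400), and is well centred between the fingers. I'll check its tilt and work out the carry.

```bash
python3 - <<'E'
from h import *
f=np.load("w3.npz"); W=f["W"]; p=f["p"]; T=rot(f["q"]).inv().apply((W-f["pos"]).reshape(-1,3)).reshape(480,640,3)
v,u=np.mgrid[:480,:640]
m=(u>308)&(u<340)&(v>205)&(v<330)&(T[...,2]<.06)&(T[...,2]>.02); P=T[m]
A=np.c_[P[:,:2],np.ones(len(P))]; c=np.linalg.lstsq(A,P[:,2],rcond=None)[0]; print("bar top",m.sum(),c, np.percentile(P,[1,99],axis=0).round(4))
for a in np.arange(.01,.045,.006):
    Q=P[abs(P[:,0]-a)<.003]; print(round(a,3),len(Q),np.percentile(Q[:,1],[3,97]).round(4) if len(Q) else "",np.median(Q[:,2]).round(4) if len(Q) else "")
m=(v>185)&(v<275)&(u>285)&(u<362)&(T[...,2]>.088)&(T[...,2]<.102); P=T[m];A=np.c_[P[:,:2],np.ones(len(P))]; print("plate",np.linalg.lstsq(A,P[:,2],rcond=None)[0],np.percentile(P,[1,99],axis=0).round(4))
# carry: shade centre at tool offset (2.3,0.3)mm -> lamp centre
c=np.array([.5165,.228]); a=np.radians(20.8); y=np.array([np.cos(a),np.sin(a)]); x=np.array([-y[1],y[0]])
print("x",x); t=c-.0023*x-.0003*y; print(t); plan([t[0],t[1],.2596],20.8)
E
```

```text
bar top 3361 [0.02208532 0.03478584 0.03938119] [[-0.0034 -0.0052  0.0245]
 [ 0.0447  0.0068  0.057 ]]
0.01 533 [-0.0054  0.0071] 0.0395
0.016 346 [-0.0043  0.0052] 0.0393
0.022 371 [-0.0042  0.0052] 0.0393
0.028 388 [-0.0042  0.0055] 0.0393
0.034 391 [-0.0041  0.0054] 0.0393
0.04 410 [-0.0041  0.0053] 0.0394
plate [-0.00628519 -0.00322485  0.09626909] [[-0.0022 -0.0178  0.0939]
 [ 0.0477  0.0193  0.0988]]
x [-0.35510696  0.93482568]
[0.5170363  0.22574337]
shift [ 3.751e-01  1.102e-01 -3.000e-04] turn [-0.08 -0.06  6.53] j7 0.843
shift [ 3.751e-01  1.102e-01 -3.000e-04] turn [ 1.0000e-01 -1.3000e-01 -1.7347e+02] j7 0.843
```

```bash
python3 -m crank '[0,0.01,0.003,0,0,0,0.3, 0,0.03,0.009,0,0,0,0.6, 0,0.06,0.018,0,0,0,1, 0,0.095,0.028,0,0,0,1.6, 0,0.13,0.038,0,0,0,2.3, 0,0.165,0.048,0,0,0,3, 0,0.2,0.059,0,0,0,3.6, 0,0.235,0.069,0,0,0,4.2, 0,0.27,0.079,0,0,0,4.8, 0,0.305,0.09,0,0,0,5.4, 0,0.335,0.099,0,0,0,5.9, 0,0.355,0.105,0,0,0,6.2, 0,0.368,0.108,0,0,0,6.4, 0,0.3751,0.1099,0,0,0,6.5, 0,0.3751,0.1099,0,0,0,6.5, 0,0.3751,0.1099,0,0,0,6.5]'; python3 - <<'E'
from h import *
p,d,W,k=cloud("wrist","pics/w4.png")
plan([.5170,.2257,.2596],20.8)
s=telemetry.sense(); T=rot(s["ee_rot"]).inv().apply((W-s["position"]).reshape(-1,3)).reshape(480,640,3)
cv2.imwrite("pics/w4c.png",cv2.resize(p[130:430,120:520,::-1],(800,600)))
v,u=np.mgrid[:480,:640]; z=T[...,2]
m=(z>.085)&(z<.15)&(np.hypot(T[...,0],T[...,1])<.08)&(v<275);P=T[m];print("body",cv2.minEnclosingCircle((P[:,:2]*1000).astype(np.float32)))
E
```

```text
t: 8.1
position: [0.5176, 0.2241, 0.2599]
ee_rot: [0.0, 0.568, 0.823, -0.0]
force: [-0.5, -0.6, -0.3]
opening: 0.0094
finger_force: 35.0
shift [ 0.002  -0.0001  0.0004] turn [-0.01  0.04 -0.09] j7 0.024
shift [ 0.002  -0.0001  0.0004] turn [7.0000e-02 2.0000e-02 1.7991e+02] j7 0.024
body ((2.433316230773926, 0.15710794925689697), 63.794254302978516)
```

View pics/w4c.png

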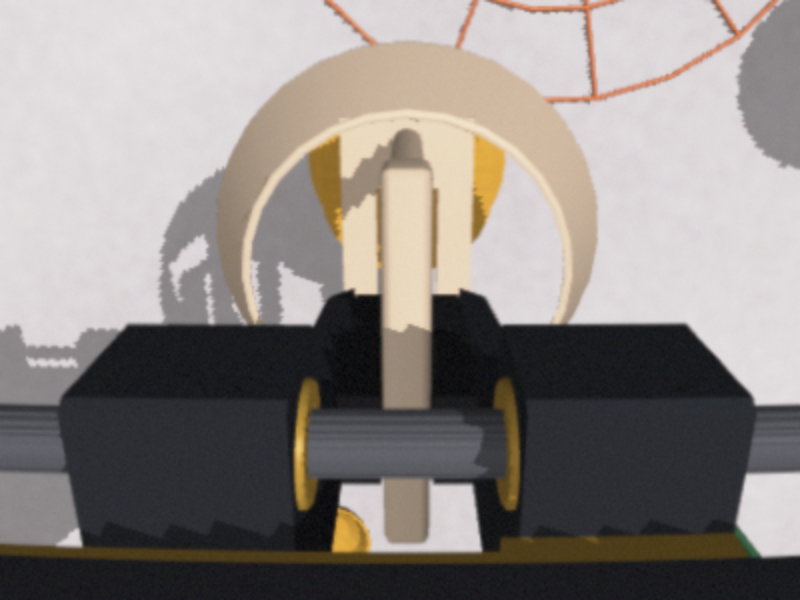

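The crop shows the shade level above the lamp. The brass head is visible symmetrically, at (325,180) and (490,180), either side of the plate.

```bash
python3 -m crank '[0,0.001,0,0.01,0,0,0, 0,0.002,0,0.03,0,0,0, 0,0.002,0,0.045,0,0,0, 0,0.002,0,0.055,0,0,0, 0,0.002,0,0.06,0,0,0, 0,0.002,0,0.06,0,0,0, 0,0.002,0,0.06,0,0,0, 0,0.002,0,0.06,0,0,0]'; python3 - <<'E'
from h import *
p,d,W,k=cloud("wrist","pics/w5.png")
for _ in range(3): optics.camera("wrist"); plan([.5170,.2257,.19],20.8)
s=telemetry.sense(); print(s["position"],s["force"],s["wrist_torque"])
p,d,W,k=cloud("scene"); c=project([.5165,.228,.1],k)[0].astype(int); print(c)
u0,v0=max(c[0]-60,0),max(c[1]-45,0); cv2.imwrite("pics/s5c.png",cv2.resize(p[v0:v0+90,u0:u0+120,::-1],(800,600),interpolation=cv2.INTER_CUBIC))
E
```

```text
t: 8.95
position: [0.5171, 0.2274, 0.2007]
ee_rot: [0.0, 0.568, 0.823, 0.001]
force: [0.3, -0.8, -0.5]
opening: 0.0092
finger_force: 35.0
shift [-0.0016 -0.0006  0.0106] turn [ 0.06 -0.01  0.02] j7 0.047
shift [-0.0016 -0.0006  0.0106] turn [ 2.0000e-02  1.0000e-01 -1.7998e+02] j7 0.047
shift [-0.0016 -0.0005  0.0105] turn [ 0.05 -0.01  0.02] j7 0.047
shift [-0.0016 -0.0005  0.0105] turn [ 1.0000e-02  8.0000e-02 -1.7998e+02] j7 0.047
shift [-0.0016 -0.0004  0.0104] turn [ 0.04 -0.01  0.03] j7 0.047
shift [-0.0016 -0.0004  0.0104] turn [ 1.0000e-02  6.0000e-02 -1.7997e+02] j7 0.047
[0.51684402 0.22733831 0.20037883] [-0.13640949 -0.42100398 -1.24489119] [-0.13683758  0.00460212 -0.02626893]
[483 256]
```

View pics/s5c.png

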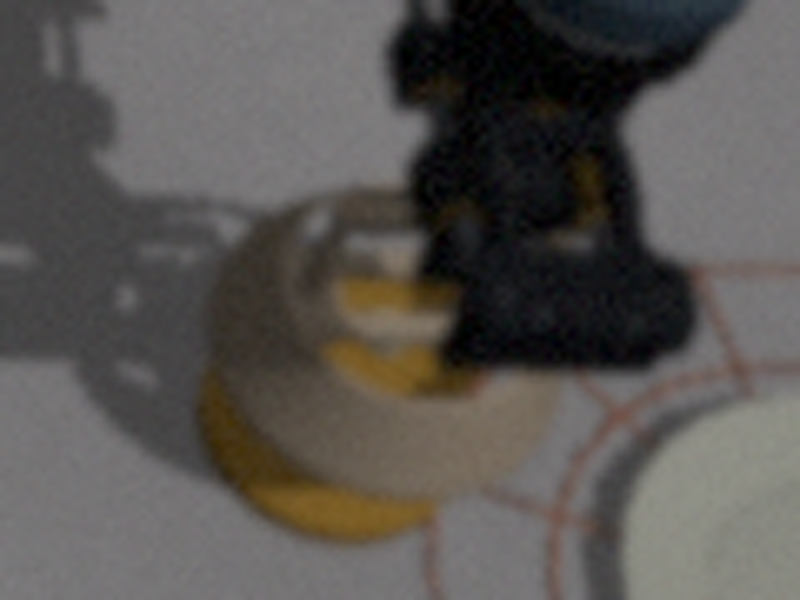

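View pics/w5.png

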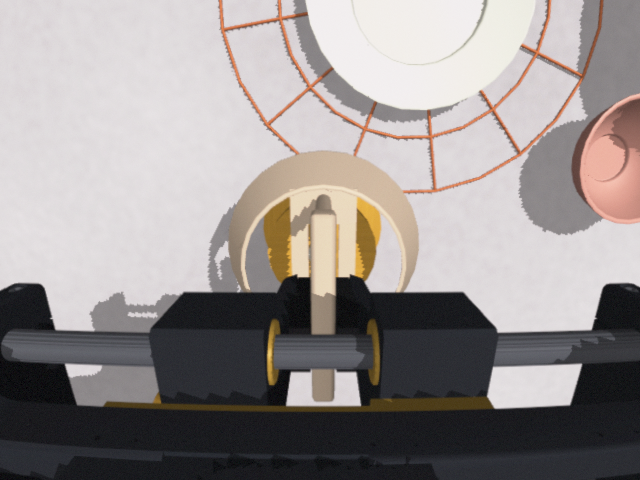

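The head shows symmetrically either side of the plate in the wrist view, at (278,235) and (368,235). The scene crop shows the shade squarely over the lamp. I'll correct 1.5 mm and lower gently with a firmer grip.

```bash
python3 -m crank '[0,-0.0015,-0.0004,0,0,0,0, 0,-0.0015,-0.0004,0.002,0,0,0, 0,-0.0015,-0.0004,0.004,0,0,0, 0,-0.0015,-0.0004,0.006,0,0,0, 0,-0.0015,-0.0004,0.008,0,0,0, 0,-0.0015,-0.0004,0.01,0,0,0, 0,-0.0015,-0.0004,0.01,0,0,0, 0,-0.0015,-0.0004,0.01,0,0,0, 0,-0.0015,-0.0004,0.01,0,0,0]' 60; python3 - <<'E'
from h import *
optics.camera("wrist");plan([.5170,.2257,.174],20.8)
s=telemetry.sense(); print(s["position"],s["force"],s["wrist_torque"])
E
```

```text
t: 10.1
position: [0.5169, 0.2257, 0.1901]
ee_rot: [0.0, 0.568, 0.823, 0.0]
force: [-0.3, 0.0, 0.1]
opening: 0.0092
finger_force: 60.0
shift [-0.0001  0.0001  0.0161] turn [0.01 0.   0.02] j7 0.055
shift [-0.0001  0.0001  0.0161] turn [-0.0000e+00  2.0000e-02 -1.7998e+02] j7 0.055
[0.51689948 0.22573024 0.19012   ] [ 0.25004669  0.49995746 -0.54232273] [-0.06920375  0.0041515   0.07682538]
```

```bash
python3 -m crank '[0,0,0,0.001,0,0,0, 0,0,0,0.002,0,0,0, 0,0,0,0.003,0,0,0, 0,0,0,0.004,0,0,0, 0,0,0,0.004,0,0,0, 0,0,0,0.004,0,0,0]'; python3 -m crank '[0,0,0,0.001,0,0,0, 0,0,0,0.002,0,0,0, 0,0,0,0.002,0,0,0]';  python3 -m crank '[0,0,0,0.001,0,0,0, 0,0,0,0.001,0,0,0]'; python3 - <<'E'
from h import *
plan([.5170,.2257,.174],20.8)
s=telemetry.sense(); print(s["position"],s["force"],s["wrist_torque"])
E
```

```text
t: 10.75
position: [0.5168, 0.2258, 0.186]
ee_rot: [0.0, 0.568, 0.823, 0.0]
force: [-0.3, 0.5, -1.0]
opening: 0.009
finger_force: 60.0
t: 11.05
position: [0.5171, 0.2258, 0.1842]
ee_rot: [0.0, 0.568, 0.823, 0.0]
force: [-0.4, 0.3, 2.9]
opening: 0.0087
finger_force: 60.0
t: 11.25
position: [0.5172, 0.2258, 0.1833]
ee_rot: [0.0, 0.568, 0.823, 0.0]
force: [0.3, -0.2, 4.9]
opening: 0.0088
finger_force: 60.0
shift [-0.     -0.0002  0.0093] turn [ 0.05 -0.    0.02] j7 0.058
shift [-0.     -0.0002  0.0093] turn [ 0.0000e+00  8.0000e-02 -1.7998e+02] j7 0.058
[0.51719447 0.22579596 0.18330165] [ 0.28635177 -0.17671027  4.86727384] [0.04964528 0.08489661 0.06560377]
```

```bash
python3 -m crank '[0,0,0,0.001,0,0,0, 0,0,0,0.001,0,0,0]'; python3 -m crank '[0,0,0,0.001,0,0,0, 0,0,0,0.001,0,0,0]'; python3 -m crank '[0,0,0,0.001,0,0,0, 0,0,0,0.001,0,0,0]'; python3 -m crank '[0,0,0,0.001,0,0,0, 0,0,0,0.001,0,0,0]'|head -4;python3 - <<'E'
from h import *
s=telemetry.sense(); print(s["position"],s["force"],s["wrist_torque"])
E
```

```text
t: 11.45
position: [0.5173, 0.2259, 0.1825]
ee_rot: [0.0, 0.568, 0.823, 0.001]
force: [-0.2, 0.2, 6.3]
opening: 0.0091
finger_force: 60.0
t: 11.65
position: [0.5175, 0.2259, 0.1817]
ee_rot: [0.0, 0.568, 0.823, 0.001]
force: [-0.3, -0.0, 7.4]
opening: 0.0088
finger_force: 60.0
t: 11.85
position: [0.517, 0.2258, 0.18]
ee_rot: [0.0, 0.568, 0.823, 0.0]
force: [0.4, 1.1, 2.0]
opening: 0.0088
finger_force: 60.0
t: 12.05
position: [0.5168, 0.2257, 0.1788]
ee_rot: [-0.0, 0.568, 0.823, -0.0]
force: [1.1, -0.2, 1.8]
[0.51675845 0.22565909 0.1787544 ] [ 1.14553272 -0.16652493  1.75239313] [ 0.03651384 -0.20341883 -0.0117921 ]
```

```bash
f='/^(position|force)/'; python3 -m crank '[0,0,0,0.001,0,0,0, 0,0,0,0.001,0,0,0]'|awk "$f"; python3 -m crank '[0,0,0,0.001,0,0,0, 0,0,0,0.001,0,0,0]'|awk "$f"; python3 -m crank '[0,0,0,0.001,0,0,0, 0,0,0,0.001,0,0,0]'|awk "$f"; python3 -m crank '[0,0,0,0.001,0,0,0, 0,0,0,0.001,0,0,0]'|awk "$f"
```

```text
position: [0.5167, 0.2256, 0.1778]
force: [0.7, 0.7, 1.4]
position: [0.5167, 0.2256, 0.1768]
force: [0.4, -0.3, 0.8]
position: [0.5167, 0.2256, 0.1758]
force: [-0.7, 0.1, 1.0]
position: [0.5163, 0.2255, 0.1745]
force: [-0.7, 0.6, -1.0]
```

```bash
f='/^(position|force)/'; python3 -m crank '[0,0,0,0.0005,0,0,0, 0,0,0,0.0005,0,0,0]'|awk "$f"; python3 -m crank '[0,0,0,0.0005,0,0,0, 0,0,0,0.0005,0,0,0]'|awk "$f"; python3 -m crank '[0,0,0,0.0005,0,0,0, 0,0,0,0.0005,0,0,0]'|awk "$f"; python3 - <<'E'
from h import *
s=telemetry.sense(); print(s["position"],s["force"],s["wrist_torque"])
E
```

```text
position: [0.5167, 0.2255, 0.1744]
force: [-0.0, 0.6, -0.9]
position: [0.5169, 0.2255, 0.1743]
force: [-0.8, -0.8, 3.5]
position: [0.517, 0.2255, 0.1742]
force: [-3.3, -1.7, 8.8]
[0.51701713 0.22554633 0.17423637] [-3.30775588 -1.73192751  8.76568277] [-0.40368069  0.55865765  0.00766174]
```

```bash
f='/^(position|force|ee_rot)/'; python3 -m crank '[0,0,0,0.0005,0,0,0, 0,0,0,0.0005,0,0,0]'|awk "$f"; python3 -m crank '[0,0,0,0.0005,0,0,0, 0,0,0,0.0005,0,0,0]'|awk "$f"; python3 - <<'E'
from h import *
p,d,W,k=cloud("wrist","pics/w6.png"); s=telemetry.sense(); print(s["position"],s["force"],s["wrist_torque"])
T=rot(s["ee_rot"]).inv().apply((W-s["position"]).reshape(-1,3)).reshape(480,640,3)
v,u=np.mgrid[:480,:640]
m=(v>185)&(v<275)&(u>285)&(u<362)&(T[...,2]>.088)&(T[...,2]<.102); P=T[m];A=np.c_[P[:,:2],np.ones(len(P))]; print("plate",np.linalg.lstsq(A,P[:,2],rcond=None)[0])
E
```

```text
position: [0.5171, 0.2255, 0.1742]
ee_rot: [-0.0, 0.568, 0.823, 0.0]
force: [-4.0, -2.2, 12.5]
position: [0.5172, 0.2256, 0.1742]
ee_rot: [-0.0, 0.568, 0.823, 0.0]
force: [-5.1, -2.8, 18.6]
[0.51720048 0.2255622  0.17421029] [-5.54273661 -2.39521349 17.53405238] [-0.55889357  1.11779144  0.08724028]
plate [-0.03699534  0.0106069   0.09810705]
```

The seat is a hard stop at TCP z 0.174, with an 18 N push. I'll check whether the shade is level before letting go.

```bash
python3 -m crank '[0,0,0,-0.0018,0,0,0, 0,0,0,-0.0018,0,0,0]' | awk '/^(position|force)/'; python3 - <<'E'
from h import *
p,d,W,k=cloud("wrist","pics/w7.png"); s=telemetry.sense(); print(s["position"],s["force"],s["wrist_torque"])
T=rot(s["ee_rot"]).inv().apply((W-s["position"]).reshape(-1,3)).reshape(480,640,3)
z=T[...,2];x=T[...,0];y=T[...,1]
# plate outer strips beside window: 9.5<|y|<17
for nm,(c,a,b) in {"stripL":(0,-.0165,-.0105),"stripR":(0,.0105,.0165)}.items():
    m=(y>a)&(y<b)&(x>.012)&(x<.044)&(z>.09)&(z<.104); print(nm,m.sum(),[round(float(np.median(z[m&(abs(x-t)<.003)])),4) for t in (.02,.026,.032,.038)])
m=(abs(y)<.004)&(x>.012)&(x<.044)&(z>.03)&(z<.05); print("bar",[round(float(np.median(z[m&(abs(x-t)<.003)])),4) for t in (.015,.02,.026,.032,.038)])
f=np.load("w3.npz"); T=rot(f["q"]).inv().apply((f["W"]-f["pos"]).reshape(-1,3)).reshape(480,640,3); z=T[...,2];x=T[...,0];y=T[...,1]
for nm,(c,a,b) in {"stripL":(0,-.0165,-.0105),"stripR":(0,.0105,.0165)}.items():
    m=(y>a)&(y<b)&(x>.012)&(x<.044)&(z>.09)&(z<.104); print("ref",nm,m.sum(),[round(float(np.median(z[m&(abs(x-t)<.003)])),4) for t in (.02,.026,.032,.038)])
E
```

```text
position: [0.5169, 0.2257, 0.1743]
force: [-0.3, 0.0, -1.1]
[0.51693073 0.22575433 0.17426794] [-0.75155212  0.00977261  1.16110629] [-0.12485054  0.12778373 -0.00432092]
stripL 610 [0.0965, 0.0966, 0.0967, 0.0967]
stripR 621 [0.0966, 0.0967, 0.0967, 0.0966]
bar [0.0397, 0.0397, 0.0397, 0.0397, 0.0398]
ref stripL 618 [0.0962, 0.0962, 0.0961, 0.0962]
ref stripR 615 [0.0962, 0.096, 0.0961, 0.0961]
```

View pics/w7.png

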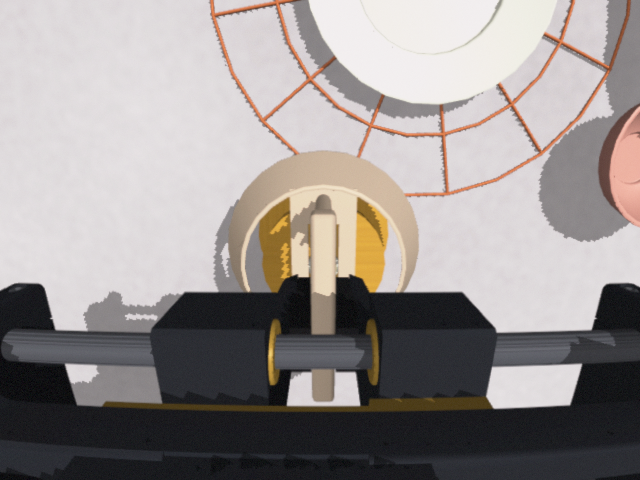

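The plate is level to within 0.2 mm and its underside is at the seat height of 0.0727 m. The view shows nothing tilted. I'll release and back off.

```bash
python3 -m crank '[0.4,0,0,0,0,0,0, 0.4,0,0,0,0,0,0, 0.4,0,0,0,0,0,0, 0.4,0,0,0,0,0,0, 0.4,0,0,0,0,0,0, 0.4,0,0,-0.01,0,0,0, 0.4,0,0,-0.03,0,0,0, 0.4,0,0,-0.06,0,0,0, 0.4,0,0,-0.1,0,0,0, 0.4,0,0,-0.12,0,0,0, 0.4,0,0,-0.12,0,0,0, 0.4,0,0,-0.12,0,0,0]'; python3 - <<'E'
from h import *
p,d,W,k=cloud("wrist"); s=telemetry.sense()
q=np.array([np.cos(np.radians(20.8)),np.sin(np.radians(20.8))]);x=np.array([-q[1],q[0]])
D=W[...,:2]-[.5165,.228]; a=D@x; b=D@q; z=W[...,2]
def ln(m,n): P=np.c_[a[m],b[m],np.ones(m.sum())]; c=np.linalg.lstsq(P,z[m],rcond=None)[0]; print(n,m.sum(),c.round(4),"x-range",np.percentile(a[m],[1,99]).round(4),np.percentile(b[m],[1,99]).round(4))
ln((abs(a)<.046)&(abs(b)<.008)&(z>.12)&(z<.15),"bar top")
ln((abs(a)<.044)&(abs(b)>.0105)&(abs(b)<.017)&(z>.07)&(z<.085),"plate top")
m=(np.hypot(a,b)<.08)&(z>.03)&(z<.085);print("circle",cv2.minEnclosingCircle((W[m][:,:2]*1000).astype(np.float32)))
hs=(abs(b)<.008)&(abs(a)<.032)&(z>.082)&(z<.1); print("hooks",hs.sum(),[(W[hs&(np.sign(a)==g)].mean(0).round(4).tolist(),np.percentile(a[hs&(np.sign(a)==g)],[2,98]).round(4)) for g in(-1,1) if (hs&(np.sign(a)==g)).sum()>5])
cv2.imwrite("pics/w8c.png",cv2.resize(p[90:390,120:520,::-1],(800,600),interpolation=cv2.INTER_CUBIC))
E
```

```text
t: 15.35
position: [0.5167, 0.2257, 0.2947]
ee_rot: [0.0, 0.568, 0.823, 0.0]
force: [-0.9, -0.1, -0.3]
opening: 0.035
finger_force: 0.0
bar top 1473 [-0.0075  0.0055  0.1342] x-range [-0.0414  0.0426] [-0.0049  0.005 ]
plate top 1325 [ 0.     -0.0004  0.0776] x-range [-0.0428  0.0431] [-0.0169  0.0168]
circle ((516.3729248046875, 228.0869140625), 63.83219909667969)
hooks 0 []
```

View pics/w8c.png

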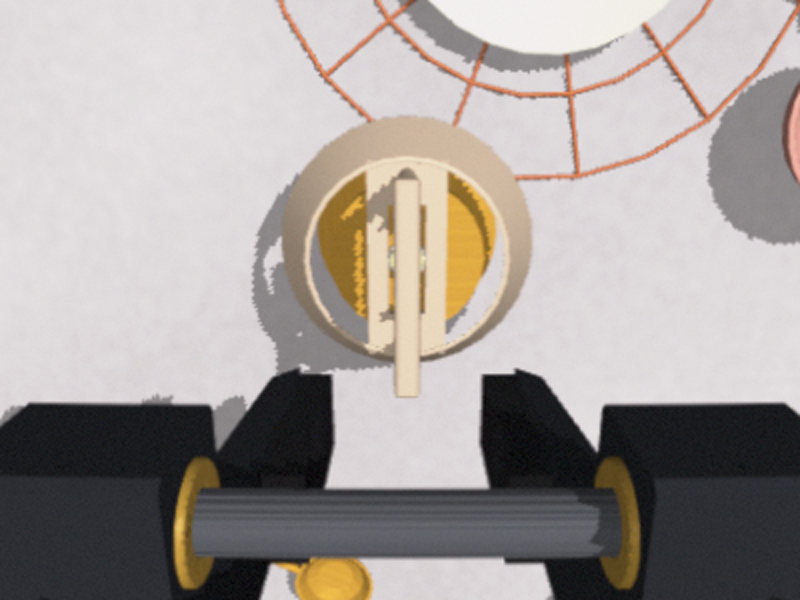

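The released shade sits centred and level on the lamp. The plate top is at 0.0776 m, which is the seat plus its 5 mm thickness, and the slope is zero. The gripper is clear.

```bash
python3 -c "
from cell import robot; print(robot.hand_in())"
```

```text
the job is handed in; nothing more can be done
None
```

The cream shade is pressed onto the lamp, level and fully home on the seat, released and handed in at about 15 s; the highest push I read was about 19 N, and the gripper stayed clear of the tableware, though I couldn't see the hooks directly to confirm both clicked.

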